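Gauge a heating block in the bench caliper

ROBOT

A 6-joint arm with a two-finger parallel gripper is mounted at the origin on a cart in front of the work surface, level with it; the furniture and walls round the work are solid. World frame = base frame: x ahead of the robot, y to its left, z up, the work surface at z = 0. Lengths are in m, angles in rad, forces in N, time in s.
With the tool pointing down it reaches from about 0.275 to 0.825 m from the base axis. Payload 4.9 kg.
Tool frame: the origin (TCP) lies midway between the tips of the shut fingers; the grasp point (between the pads) lies 19 mm behind it (grip_point_offset is the distance from the TCP to the grasp point, in m); z points along the fingers, x is the direction in which the jaws open and shut, and the axes are right-handed (so a half turn about z gives the same grasp; the last joint's range is limited). The gripper opens to 85 mm and grips with 20 to 120 N. Pads are 22 mm wide; open, the fingers measure 114 mm over their backs; the gripper's body (76 mm by 85 mm) begins 54 mm behind the grasp point. The pads swing forward as they close: fully open they stand 13 mm farther back than shut.
Start: joints at [-1.357, 0.326, -0.193, 1.052, 0, 1.437], TCP at [0.187, -0.517, 0.231] pointing down, gripper open.
Joint ranges: [-2.65, 2.65], [-0.97, 1.79], [-1.3, 1.35], [-1.93, 2.1], [-1.47, 1.37], [-3.14, 3.14]. Speed limits (rad/s): [2.57, 2.57, 3.14, 3.14, 3.14, 3.14].

INTERFACE

Orientations are given as a rotation vector (axis times angle).
In Python, from cell import * gives the robot as it stands. Calls block until the motion is done:
- movep(position, orientation): joint-space move of the TCP to a pose.
- move_l(position, velocity=0.15, rot=None, until_force=None): straight line of the TCP; rot=None keeps the orientation; velocity is the mean speed in m/s. With until_force (N) it stops when the force on the tool has changed by that much, and returns True; else False.
- set_joints(angles): joint-space move.
- let_go() and grab(newtons=None): open the fingers fully, or close them until they stop; newtons is the grip in N (None keeps the last).
- sleep(seconds).
- ik(position, orientation): joint angles nearest the present ones, or None.
- get_state(): the state.
- grab_frame(name): name is "side" or "top" or "wrist"; returns a dict with "img" (400x640x3 uint8, red, green, blue), "fx", "fy", "cx", "cy" (pixels), "k1" (the pictures are not rectified: a ray, as slopes to the right and down, at radius r is drawn at 1 + k1 r^2 times it, then the intrinsics apply), "cam_to_world" (4x4, takes a point from camera to world coordinates); the wrist camera has in their place "T_tool_cam" (4x4, takes a point from camera to tool coordinates, whose origin is the TCP and whose axes are the tool frame's). Camera axes: x right, y down, z forward; pixel columns grow to the right and rows downward; lengths in m; the calibration is good to about 2 mm. A picture is of the moment at which its call begins: read the wrist's pose just before it. There is no depth.
A pose or a line that the arm cannot do raises MotionError and nothing moves.
- sign_off(): hands the job in, once; it reports no verdict.
Trained networks look in the newest picture that a camera, given by its name, has taken for a name from the list of things; names that differ only in an ending like _2 or _b are one class to them, and where a whole thing is asked for, a point or a joint stands for the part that bears it (a point fixed in the world has none). Each returns a list of dicts, best first, with "score" (0 to 1); they miss things now and then, are a little off and sometimes report something else, mostly with a low value. They report only what shows in the picture. A call takes as long as a camera call. They do not tell look-alikes from the thing itself.
- spot_in(camera, name): "centre" ([column, row] in pixels, amid what is visible of it).
- silhouettes(camera, name): "mask" (400x640 bool, what is visible of it) and "centre" ([column, row] in pixels, amid what is visible of it).
- tip_of(camera, name): "centre" ([column, row] in pixels: a listed point, or the origin of a listed thing).
The state is a dict: "clock": time; "q": joint angles; "joint_velocities": joint speeds; "tau": joint torques, N m; "position": TCP position; "eef_rot": TCP orientation; "contact_force": force on the tool from outside, world axes, zero at the start; "wrist_torque": the same for the moment, N m; "finger_gap": opening from 0.0 (shut) to 1.0 (fully open).
Only numpy, scipy, OpenCV 4.12 (cv2) and the standard library are available. Lean on these libraries where they do the work, as an engineer would, in place of code of your own. Each camera call takes 0.05 s, during which the arm holds its last target. There are 200 camera calls.

TASK

Lift the aluminium heating block out of its blue holder, where it can only be held by its ends, and stand it on the black rubber mat so that you can take it again across its sides; then set it upright on the caliper's bed, lengthwise between the jaws, and let go of it. Then slide the caliper's jaw shut on it by the black grip until the contact force brings the red needle into the green sector, without ever running it into the red, and let go. Do not disturb the other things on the bench.

Things in the scene. Friction and masses are not known exactly. Their poses are not given: they have to be found in the camera images.
- block: bright aluminium dry-bath heating block, 36 (its x) x 64 (its y, the length to be gauged) x 46 (z) mm, two dark round wells in its top, 0.2 to 0.4 kg; origin at the centre of its underside. Starts in the holder, its underside 6 mm above the worktop
- holder: fixed blue plastic holder, 56 (x) x 60 (y) x 56 (z) mm: a 6 mm floor and two side walls 7.5 mm thick, 41 mm apart, 56 mm high, along its y; open at both y ends, where the block stands out by 2 mm, and above. Origin at the centre of its underside
- mat: fixed black rubber mat, 120 x 120 x 3 mm; origin at the centre of its underside. Mat and holder may change places
- gauge: fixed bench caliper on a grey base plate, 110 (x) x 280 (y) x 10 mm; origin at the centre of its underside; it measures along its y. At its -y end stands the head (60 wide, y = -125 to -70, 64 mm high) with a white dial 76 mm across on top, tilted to the front, highest point about 120 mm; the slide is at its +y end
- anvil_face (a point): centre of the face of the sprung round anvil (28 mm) at rest, at y = -45 mm of the gauge, 36 mm above the worktop; the anvil gives way up to 10 mm towards the gauge's -y, 1 N per mm. This point stays where it is
- jaw_face (a point): centre of the sliding jaw's face, facing the anvil (30 mm wide, from 18 to 52 mm above the worktop), at y = +39 mm of the gauge minus the value of slide_jaw; the 64 mm long block has 14 to 20 mm of play in all at the start
- bed (a point): centre of the space between the open jaws, on the top of the caliper's bed (14 mm above the worktop); axes as the gauge. The bed is 100 mm long in y; guide lips 6 mm high along it leave 44 mm between them in x for the 36 mm wide block
- slide_jaw (a joint): position of the sliding jaw in m: 0 fully open, growing as it slides towards the gauge's -y and shuts, at most 0.034; friction (about 10 N) keeps it where it is left
- slide_grip (a point): point on the axis of the slide's black grip post, 24 x 24 mm, which stands from 46 to 86 mm above the worktop, on a carriage 60 x 60 mm with its top at 46 mm; this point is 72 mm up, 56 mm behind the jaw's face (gauge +y), and moves with the jaw; axes as the gauge
- needle (a joint): angle of the dial's red needle in rad: 0 with the anvil at rest, 0.16 for every mm the anvil is pushed in; the green sector runs from 0.40 to 1.04, the red one begins at 1.36
- tape_roll: beige roll of label tape (the nearer of two) lying flat, 76 x 76 x 19 mm, bystander; origin at the centre of its underside
- marker_red: white marker pen with red and black ends, lying, 16 x 126 x 16 mm, bystander; origin under its middle
- dropper: small orange and white dropper bottle, 26 x 26 x 75 mm, bystander; origin at the centre of its underside
Not all that is in view belongs to the job. Leave any orange or yellow look-alike of the block alone.

How it is judged:
On the way, in this order (a step that is already met when the one before it is completed fails the run):
1. the block stands upright on the rubber mat, let go (angle between block's own z axis and vertical below 0.1 rad and contact force between the fingers and block below 0.1 N and horizontal distance between block and mat below 0.06 m and z of block in the frame of mat between 0 and 0.006 m and linear speed of block below 0.02 m/s), for 0.2 s.
2. the block stands on the caliper's bed between the open jaws, lengthwise, let go, the needle still below the green (angle between block's own z axis and vertical below 0.1 rad and contact force between the fingers and block below 0.1 N and z of block in the frame of bed between -0.003 and 0.003 m and x of block in the frame of bed between -0.008 and 0.008 m and y of block in the frame of bed between -0.03 and 0.025 m and angle between the y axis of block and the y axis of gauge, either way round below 0.15 rad and value of joint needle below 0.3 rad and linear speed of block below 0.02 m/s), for 0.2 s.
At the end, for the whole second after the job is handed in: the block stands on the bed within 3 mm of its height, within 8 mm of the bed's middle line across, lengthwise within 0.15 rad, upright within 0.1 rad, untouched by the fingers and at rest, the sliding jaw presses on it with over 0.2 N, and the needle rests in the green sector (0.40 to 1.04 rad) (angle between block's own z axis and vertical below 0.1 rad and contact force between the fingers and block below 0.1 N and z of block in the frame of bed between -0.003 and 0.003 m and x of block in the frame of bed between -0.008 and 0.008 m and y of block in the frame of bed between -0.03 and 0.025 m and angle between the y axis of block and the y axis of gauge, either way round below 0.15 rad and value of joint needle between 0.4 and 1.04 rad and contact force between block and slide_jaw above 0.2 N and linear speed of block below 0.01 m/s).
It fails at once if the needle runs into the red sector (value of joint needle above 1.36 rad).
It fails at once if a bystander is moved by more than 30 mm (distance of any of tape_roll, marker_red, dropper from where it was at the start of the episode above 0.03 m).
It also fails if it takes over 64 s, if anything falls off the work surface, if the arm or the gripper's body presses on something with over 40 N, if the wrist force passes 120 N, or if a joint passes its speed limit or range.

## Working session

There is one attempt and no reset: what is moved stays moved. The work goes in short steps, each a Python script; the robot and the scene stay as the last script left them, time stands still between calls to the robot, and variables do not carry over. Pictures are saved under pics/ and viewed, about 8 in all and at most 12, crops included, and the job is handed in when it is done.

```bash
ls; mkdir -p pics; cat > h.py <<'E'
from cell import *
import numpy as np, cv2
from scipy.spatial.transform import Rotation as R
def ray(f,px,T=None):
    K=np.array([[f["fx"],0,f["cx"]],[0,f["fy"],f["cy"]],[0,0,1.]])
    u=cv2.undistortPoints(np.array([[px]],float),K,np.array([f["k1"],0,0,0.]))[0,0]
    T=np.array(f["cam_to_world"]) if T is None else T
    d=T[:3,:3]@np.array([u[0],u[1],1]); return T[:3,3],d
def at(f,px,z,T=None):
    o,d=ray(f,px,T); return o+d*(z-o[2])/d[2]
def proj(f,P,T=None):
    T=np.array(f["cam_to_world"]) if T is None else T
    c=(np.array(P)-T[:3,3])@T[:3,:3]; s=c[:2]/c[2]; s=s*(1+f["k1"]*(s@s))
    return np.array([f["fx"]*s[0]+f["cx"],f["fy"]*s[1]+f["cy"]])
def save(f,n): cv2.imwrite("pics/"+n,cv2.cvtColor(f["img"],cv2.COLOR_RGB2BGR))
def down(a): # tool pointing down, tool x axis at world angle a
    return (R.from_euler('z',a)*R.from_rotvec([np.pi,0,0])).as_rotvec()
def wristT(f,s):
    T=np.eye(4);T[:3,:3]=R.from_rotvec(s["eef_rot"]).as_matrix();T[:3,3]=s["position"];return T@np.array(f["T_tool_cam"])
E
python3 - <<'E'
from h import *
for c in("top","side"):
    f=grab_frame(c); save(f,c+"0.png")
    print(c,np.round(f["cam_to_world"],3).tolist(),f["fx"],f["k1"])
    for n,z in dict(block=.052,holder=.0,mat=0,gauge=0,anvil_face=.036,jaw_face=.035,bed=.014,slide_grip=.072,tape_roll=0,marker_red=0,dropper=0).items():
        for r in tip_of(c,n)[:3]:
            print(n,round(r["score"],2),np.round(r["centre"]),np.round(at(f,r["centre"],.006 if n=="block" else z),4))
s=get_state();print(s["clock"],s["eef_rot"],s["finger_gap"])
E
```

```text
pics
top [[0.012, -0.992, 0.124, 0.406], [-1.0, -0.011, 0.013, 0.04], [-0.011, -0.124, -0.992, 1.401], [0.0, 0.0, 0.0, 1.0]] 515.6600644420821 -0.07536985223940425
block 0.75 [244. 276.] [0.3733 0.2492 0.006 ]
block 0.57 [236. 238.] [0.4757 0.2757 0.006 ]
holder 0.44 [279. 248.] [0.4526 0.1585 0.    ]
mat 0.92 [266. 183.] [0.6298 0.1962 0.    ]
gauge 0.56 [417. 219.] [ 0.535  -0.2175  0.    ]
anvil_face 0.67 [437. 215.] [ 0.5419 -0.2645  0.036 ]
bed 0.85 [419. 215.] [ 0.543  -0.2205  0.014 ]
slide_grip 0.91 [391. 213.] [ 0.5428 -0.1359  0.072 ]
tape_roll 0.71 [204. 191.] [0.6044 0.3676 0.    ]
marker_red 0.53 [301. 132.] [0.7733 0.1036 0.    ]
dropper 0.63 [297. 133.] [0.771  0.1137 0.    ]
side [[-0.807, -0.275, 0.523, 0.041], [-0.59, 0.365, -0.72, 0.796], [0.007, -0.89, -0.457, 0.541], [0.0, 0.0, 0.0, 1.0]] 430.6369378587578 -0.03364035667556871
block 0.72 [340. 300.] [0.3587 0.2573 0.006 ]
block 0.71 [254. 240.] [0.6255 0.2019 0.006 ]
holder 0.78 [322. 264.] [0.4545 0.1782 0.    ]
mat 0.84 [253. 240.] [0.6362 0.1931 0.    ]
gauge 0.65 [372. 188.] [ 0.5494 -0.21    0.    ]
anvil_face 0.88 [386. 172.] [ 0.5358 -0.2652  0.036 ]
jaw_face 0.89 [371. 181.] [ 0.5397 -0.1864  0.035 ]
bed 0.95 [375. 187.] [ 0.5327 -0.1979  0.014 ]
slide_grip 0.77 [358. 175.] [ 0.5488 -0.1226  0.072 ]
tape_roll 0.68 [201. 285.] [0.6059 0.3763 0.    ]
marker_red 0.73 [395. 244.] [0.3642 0.016  0.    ]
marker_red 0.29 [236. 208.] [0.7746 0.1109 0.    ]
dropper 0.57 [235. 210.] [0.7699 0.1175 0.    ]
1.2 [ 2.57229399e+00 -1.80357940e+00  1.59141684e-05] 1.0009608520058617
```

```bash
python3 -c "
import cv2
a=cv2.imread('pics/top0.png')[90:330,150:500];b=cv2.imread('pics/side0.png')
cv2.imwrite('pics/t.png',cv2.resize(a,None,fx=2.25,fy=2.25,interpolation=2))
"
```

```text
(no output)
```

View pics/t.png

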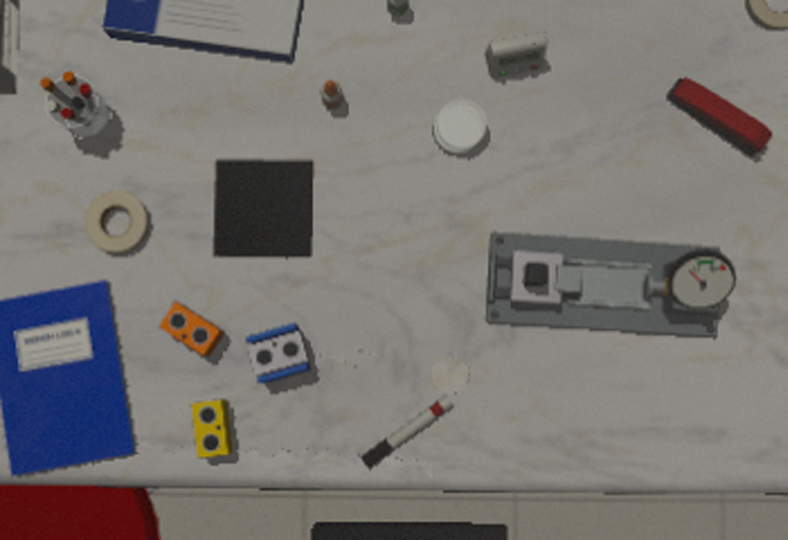

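View pics/side0.png

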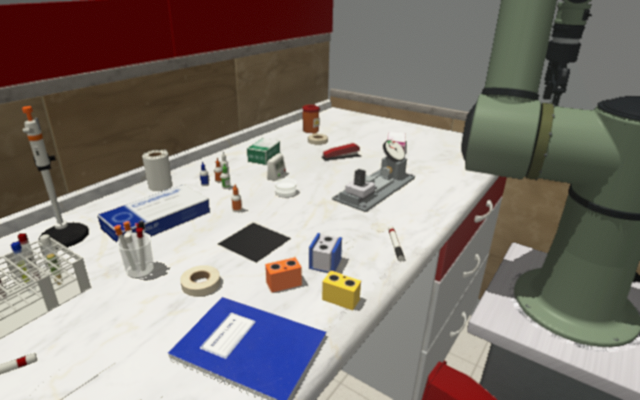

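The scene:
- The block is in the blue holder, at about (274,246) in the full top image. It is yawed about 18°.
- The mat is at (266,183), and the gauge has its head towards world −y.
- The orange and yellow blocks are decoys.

Next I'll refine the poses with the wrist camera.

```bash
python3 - <<'E'
from h import *
def look(p,a,name,names):
    s=get_state();best=None
    movep(p,down(a)); s=get_state();f=grab_frame("wrist");save(f,name);T=wristT(f,s)
    np.savez("pics/"+name+".npz",T=T,fx=f["fx"],fy=f["fy"],cx=f["cx"],cy=f["cy"],k1=f["k1"])
    print(name,s["clock"],np.round(s["q"],2),np.round(T[:3,3],3))
    for n,z in names.items():
        for r in tip_of("wrist",n)[:3]: print(n,round(r["score"],2),np.round(r["centre"],1),np.round(at(f,r["centre"],z,T),4))
print(np.round(grab_frame("wrist")["T_tool_cam"],3).tolist())
look([.50,-.20,.33],-np.pi/2,"wg.png",dict(gauge=0,anvil_face=.036,jaw_face=.035,bed=.014,slide_grip=.072))
look([.43,.165,.28],-np.pi/2+.32,"wh.png",dict(block=.006,holder=0,mat=0))
a=np.vstack([cv2.imread("pics/wg.png"),cv2.imread("pics/wh.png")]);cv2.imwrite("pics/w2.png",cv2.resize(a,(480,600),interpolation=3))
E
```

```text
[[1.0, 0.0, 0.0, -0.0], [-0.0, 0.946, 0.323, -0.084], [-0.0, -0.323, 0.946, -0.14], [0.0, 0.0, 0.0, 1.0]]
wg.png 2.9167 [-0.52  0.26 -0.03  1.28 -0.    2.62] [ 0.583 -0.2    0.47 ]
gauge 0.67 [334.  110.6] [ 0.5406 -0.2178  0.    ]
anvil_face 0.66 [369.2 116.7] [ 0.5367 -0.2591  0.036 ]
jaw_face 0.66 [306.  108.9] [ 0.5458 -0.1829  0.035 ]
bed 0.64 [335.9 111.7] [ 0.5405 -0.2197  0.014 ]
slide_grip 0.67 [254.6 111.9] [ 0.5461 -0.1277  0.072 ]
wh.png 4.6167 [ 0.2   0.13 -0.32  1.12 -0.    3.03] [0.51  0.191 0.42 ]
block 0.95 [239.3  77.8] [0.4809 0.277  0.006 ]
block 0.92 [315.9 129.7] [0.4522 0.1774 0.006 ]
block 0.76 [236.6 179.7] [0.3644 0.2505 0.006 ]
holder 0.77 [321.7 124.5] [0.4593 0.1726 0.    ]
```

View pics/w2.png

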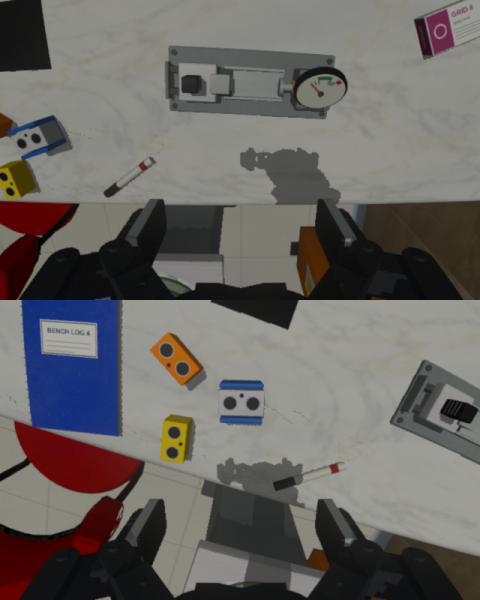

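The wells show at about (307,137) and (338,137) in the wrist picture, so the 0.32 rad yaw is about right. A closer look will let me fit the wells and the blue walls.

```bash
python3 - <<'E'
from h import *
movep([.49,.19,.20],down(-np.pi/2+.32)); s=get_state();f=grab_frame("wrist");save(f,"wh2.png");T=wristT(f,s)
r=[(q["score"],np.round(q["centre"]),np.round(at(f,q["centre"],.006,T),4)) for q in tip_of("wrist","block")]+[(q["score"],q["centre"],at(f,q["centre"],0,T)) for q in tip_of("wrist","holder")];print(r)
c=proj(f,[.452,.176,.052],T);print(c)
g=cv2.cvtColor(f["img"],cv2.COLOR_RGB2GRAY);hsv=cv2.cvtColor(f["img"],cv2.COLOR_RGB2HSV)
x0,y0=int(c[0])-75,int(c[1])-60
m=np.zeros_like(g);m[y0:y0+120,x0:x0+150]=1
d=((g<75)&(hsv[...,1]<110)&(m>0)).astype(np.uint8)
n,_,st,ce=cv2.connectedComponentsWithStats(d)
for i in range(1,n):
    if st[i,4]>60: print("dark",st[i],ce[i],np.round(at(f,ce[i],.052,T),4))
b=((hsv[...,0]>100)&(hsv[...,0]<125)&(hsv[...,1]>120)&(m>0)).astype(np.uint8)
n,_,st,ce=cv2.connectedComponentsWithStats(b)
for i in range(1,n):
    if st[i,4]>60:
        bx=cv2.boxPoints(cv2.minAreaRect(np.argwhere(_==i)[:,::-1].astype(np.float32)));print("blue",st[i]);print(np.round([at(f,p,.056,T)[:2] for p in bx],4).tolist())
cv2.imwrite("pics/c.png",cv2.resize(cv2.cvtColor(f["img"],cv2.COLOR_RGB2BGR)[y0:y0+120,x0:x0+150],None,fx=4,fy=4))
print(s["clock"],x0,y0)
E
```

```text
[(0.75, array([325., 204.]), array([0.4534, 0.1736, 0.006 ])), (0.73, array([235., 147.]), array([0.4816, 0.2728, 0.006 ])), (0.72, array([231., 255.]), array([0.3679, 0.2496, 0.006 ])), (0.95, [326.9, 200.3], array([0.45622348, 0.17203902, 0.        ]))]
[322.07094112 223.11075288]
dark [ 293  214   78   41 1292] [332.11455108 232.5123839 ] [0.4462 0.1647 0.052 ]
dark [341 265  21  18 155] [351.85806452 276.16129032] [0.4096 0.1326 0.052 ]
blue [ 294  178   69   25 1521]
[[0.4655, 0.2057], [0.4857, 0.2112], [0.5019, 0.157], [0.482, 0.1502]]
blue [294 242  66  11 640]
[[0.4286, 0.1944], [0.4466, 0.1398], [0.4373, 0.1363], [0.419, 0.1915]]
5.3083 247 163
```

View pics/c.png

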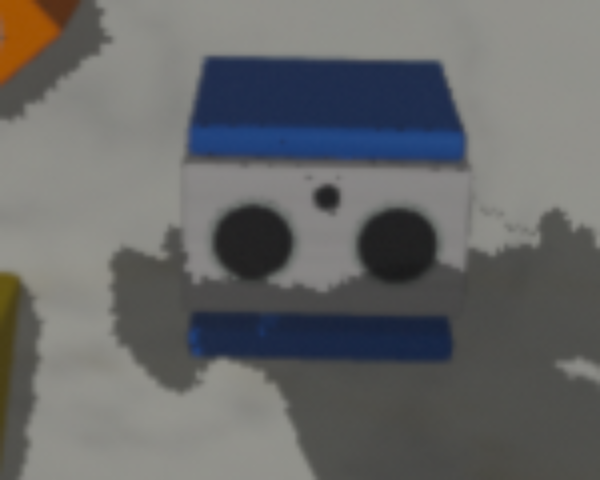

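The crop shows the wells at about (253,241) and (397,244). The far wall's top runs from y=127 to 158, the near one from 315 to 358. I'll convert those points.

```bash
python3 - <<'E'
from h import *
s=get_state();f=grab_frame("wrist");T=wristT(f,s)
A=lambda p,z:at(f,[p[0]/4+247-.375,p[1]/4+163-.375],z,T)[:2]
w=np.array([A(p,.052) for p in((253,241),(397,244))]);print("wells",w.round(4),"mid",w.mean(0).round(4),"len",np.linalg.norm(w[0]-w[1]),"yaw",np.arctan2(-(w[0]-w[1])[0],(w[0]-w[1])[1]))
h=np.array([A(p,.056) for p in((190,127),(465,130),(452,360),(190,357))]);print("holder",h.round(4).tolist(),h.mean(0).round(4),[np.linalg.norm(h[i]-h[i-1]).round(4) for i in range(4)])
for i,j in((0,1),(3,2)):
  v=h[i]-h[j];print(np.arctan2(-v[0],v[1]))
b=np.array([A(p,.052) for p in((184,160),(470,165))]);print("blk",b.round(4),np.linalg.norm(b[0]-b[1]))
E
```

```text
wells [[0.4496 0.1865]
 [0.459  0.156 ]] mid [0.4543 0.1713] len 0.03191986737609354 yaw 0.29701649153244325
holder [[0.472, 0.2076], [0.4898, 0.1519], [0.4376, 0.1355], [0.4198, 0.1918]] [0.4548 0.1717] [np.float64(0.0546), np.float64(0.0585), np.float64(0.0547), np.float64(0.0591)]
0.3084145063112881
0.30652546534418545
blk [[0.463  0.2066]
 [0.4815 0.1472]] 0.062181734637109375
```

```bash
python3 - <<'E'
from h import *
a=np.pi/2+.305; c=[.4545,.1715]
movep([*c,.12],down(a)); print(get_state()["q"].round(2) if hasattr(get_state()["q"],'round') else get_state()["q"])
print(move_l([*c,.010],.12,until_force=12))
s=get_state();print(s["position"],s["contact_force"])
grab(50); s=get_state();print("gap",s["finger_gap"],s["contact_force"],s["clock"])
z=s["position"][2]
move_l([*c,z+.09],.1); s=get_state();print("gap",s["finger_gap"],s["contact_force"],s["clock"])
m=[.632,.195];am=np.pi/2-.07
movep([*m,z+.06],down(am)); 
s=get_state();print(s["finger_gap"],s["clock"])
f=grab_frame("wrist");save(f,"hold.png")
print(move_l([*m,z+.006],.1), move_l([*m,z-.008],.03,until_force=5))
s=get_state();print("z",s["position"],z,s["contact_force"],s["clock"])
E
```

```text
[ 0.21  0.32 -0.52  0.73  0.   -0.1 ]
False
[0.45503662 0.17162605 0.01050833] [-0.48989086 -0.03285297  0.39613311]
gap 0.7410127851065995 [-1.48287957 -1.28440615  5.73215584] 9.5667
gap 0.7446902492607193 [ 0.75244443  0.28186637 -1.78058207] 10.625
0.7414742062361187 11.3833
False True
z [0.63293155 0.19524797 0.00789352] 0.010901906889563995 [ 0.70723616 -0.3784212   3.56138264] 12.5083
```

```bash
python3 - <<'E'
from h import *
let_go(); m=[.632,.195]
move_l([*m,.13],.15); movep([.625,.145,.17],down(-.07)); s=get_state();f=grab_frame("wrist");save(f,"wm.png");T=wristT(f,s)
print(s["clock"],np.round(s["q"],2),[(round(q["score"],2),q["centre"],at(f,q["centre"],.003,T)) for q in tip_of("wrist","block")])
c=proj(f,[*m,.049],T);print(c)
x0,y0=int(c[0])-75,int(c[1])-75
cv2.imwrite("pics/c2.png",cv2.resize(cv2.cvtColor(f["img"],cv2.COLOR_RGB2BGR)[y0:y0+150,x0:x0+150],None,fx=4,fy=4));print(x0,y0)
E
```

```text
15.1833 [ 0.11  0.54 -0.02  1.01  0.    1.75] [(0.89, [23.4, 79.9], array([0.37008313, 0.24993336, 0.003     ])), (0.62, [317.9, 115.6], array([0.62618601, 0.19654411, 0.003     ])), (0.61, [139.0, 35.0], array([0.48480148, 0.27343359, 0.003     ]))]
[325.45800326 123.87169885]
250 48
```

View pics/c2.png

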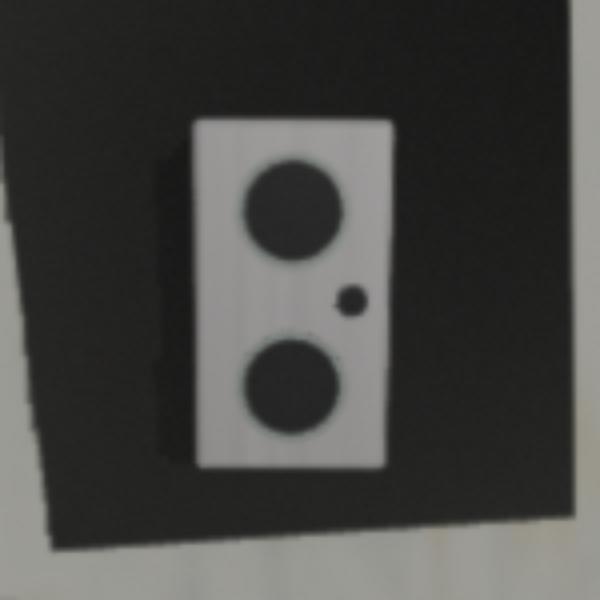

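The block stands upright on the mat. Its top corners are at (193,120), (394,120), (386,467) and (198,467) in the crop, and its wells at (293,210) and (291,386). Next I'll take it across its sides and look at the gauge with it in hand.

```bash
python3 - <<'E'
from h import *
s=get_state();f=grab_frame("wrist");T=wristT(f,s)
A=lambda p:at(f,[p[0]/4+250-.375,p[1]/4+48-.375],.049,T)[:2]
w=np.array([A(p) for p in((293,210),(291,386))]);k=np.array([A(p) for p in((193,120),(394,120),(386,467),(198,467))])
print(w,w.mean(0),k.mean(0),[np.linalg.norm(k[i]-k[i-1]).round(4) for i in range(4)])
y=[np.arctan2(-v[0],v[1]) for v in (w[1]-w[0],k[3]-k[0],k[2]-k[1])];print("yaw",y)
c=w.mean(0); yaw=y[0]
print("c",c)
assert np.linalg.norm(c-[.632,.195])<.008 and abs(yaw+.07)<.08
movep([*c,.10],down(-.07)); print(move_l([*c,.012],.12,until_force=12))
grab(50); s=get_state();print("gap",s["finger_gap"],s["position"],s["clock"])
move_l([*c,.16],.15)
movep([.545,-.15,.26],down(-.07)); s=get_state();print(s["finger_gap"],s["clock"])
f=grab_frame("wrist");save(f,"wg2.png");T=wristT(f,s)
for n,z in dict(gauge=0,anvil_face=.036,jaw_face=.035,bed=.014,slide_grip=.072).items():
    for r in tip_of("wrist",n)[:2]: print(n,round(r["score"],2),np.round(r["centre"],1),np.round(at(f,r["centre"],z,T),4))
E
```

```text
[[0.63142459 0.21200402]
 [0.62891738 0.18033747]] [0.63017099 0.19617075] [0.6303114  0.19622426] [np.float64(0.0627), np.float64(0.0353), np.float64(0.0627), np.float64(0.0354)]
yaw [np.float64(3.0625824182809076), np.float64(3.0688309816906774), np.float64(3.070803534243525)]
c [0.63017099 0.19617075]Traceback (most recent call last):
  File "<stdin>", line 9, in <module>
AssertionError
```

The measured yaw is the expected −0.07 rad plus half a turn, only because I listed the wells in reverse order. I'll go on.

```bash
python3 - <<'E'
from h import *
c=[.6305,.1960]
movep([*c,.10],down(-.073)); print(move_l([*c,.012],.12,until_force=12))
grab(50); s=get_state();print("gap",s["finger_gap"],s["position"],s["clock"])
move_l([*c,.16],.15)
movep([.545,-.15,.26],down(-.07)); s=get_state();print(s["finger_gap"],s["clock"])
f=grab_frame("wrist");save(f,"wg2.png");T=wristT(f,s)
for n,z in dict(gauge=0,anvil_face=.036,jaw_face=.035,bed=.014,slide_grip=.072).items():
    for r in tip_of("wrist",n)[:2]: print(n,round(r["score"],2),np.round(r["centre"],1),np.round(at(f,r["centre"],z,T),4))
E
```

```text
False
gap 0.4148972611266153 [0.63087746 0.19615377 0.01262276] 17.175
0.4137524457248919 19.6917
gauge 0.9 [323.3 207. ] [ 0.5442 -0.2152  0.    ]
jaw_face 0.98 [321.1 190.4] [ 0.5437 -0.1829  0.035 ]
slide_grip 0.94 [319.5 144.9] [ 0.5461 -0.1266  0.072 ]
```

View pics/wg2.png

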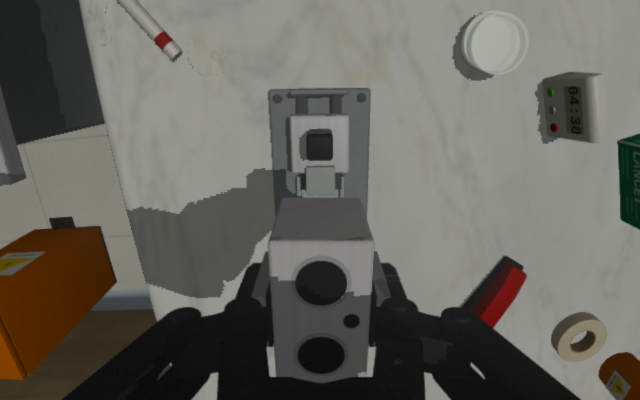

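The block is held straight and level: its wells are at (321,283) and (321,354). The gauge plate's +y end has corners at (270,89) and (370,89). I'll compute the gauge axis from that and from the earlier overview picture.

```bash
python3 - <<'E'
from h import *
s=get_state();f=grab_frame("wrist");T=wristT(f,s)
e=np.array([at(f,p,.010,T)[:2] for p in((269.5,89),(370.5,89),(270.5,190),(369.5,190))]);print(e.round(4),"width",np.linalg.norm(e[0]-e[1]),np.linalg.norm(e[2]-e[3]))
c0,c1=e[:2].mean(0),e[2:].mean(0);print("end",c0,"axis yaw",np.arctan2(-(c0-c1)[0],(c0-c1)[1]))
for yaw in(-.065,-.08): print("gauge", c0-.14*np.array([-np.sin(yaw),np.cos(yaw)]))
# overview: grey plate contour
d=np.load("pics/wg.png.npz");g=dict((k,float(d[k])) for k in("fx","fy","cx","cy","k1"));W=d["T"]
im=cv2.imread("pics/wg.png");hsv=cv2.cvtColor(im,cv2.COLOR_BGR2HSV)
m=((hsv[...,2]<160)&(hsv[...,2]>70)).astype(np.uint8);m[:45]=0;m[170:]=0;m[:,:210]=0;m[:,470:]=0
n,l,st,_=cv2.connectedComponentsWithStats(m);i=1+np.argmax(st[1:,4]);print(st[i])
P=[p for p in((-.055,-.14),(.055,-.14),(.055,.14),(-.055,.14))]
r=cv2.boxPoints(cv2.minAreaRect(np.argwhere(l==i)[:,::-1].astype(np.float32)))
q=np.array([at(g,p,.010,W)[:2] for p in r]);print(q.round(4).tolist(),q.mean(0))
o=im.copy()
for gx,gy,yaw,col in((.5425,-.217,-.072,(0,0,255)),):
  Rm=np.array([[np.cos(yaw),-np.sin(yaw)],[np.sin(yaw),np.cos(yaw)]])
  pts=np.array([proj(g,[*(Rm@np.array(p)+[gx,gy]),.010],W) for p in P]);print(pts.round(1).tolist())
  cv2.polylines(o,[np.int32(pts*16)],True,col,1,0,4)
cv2.imwrite("pics/ov.png",cv2.resize(o[40:170,205:485],None,fx=2.8,fy=2.8,interpolation=2))
E
```

```text
[[ 0.4963 -0.0748]
 [ 0.6031 -0.0821]
 [ 0.4849 -0.1868]
 [ 0.599  -0.1946]] width 0.10713170032119086 0.11438099401576525
end [ 0.54970467 -0.07846709] axis yaw -0.06904333330912547
gauge [ 0.54061108 -0.21817145]
gauge [ 0.53851662 -0.21801933]
[  210    45   260   125 29119]
[[0.6215, -0.0657], [0.6225, -0.3826], [0.4654, -0.4012], [0.4654, -0.0517]] [ 0.54369256 -0.22529021]
[[434.7, 160.0], [448.9, 74.3], [223.5, 56.8], [224.0, 145.1]]
```

View pics/ov.png

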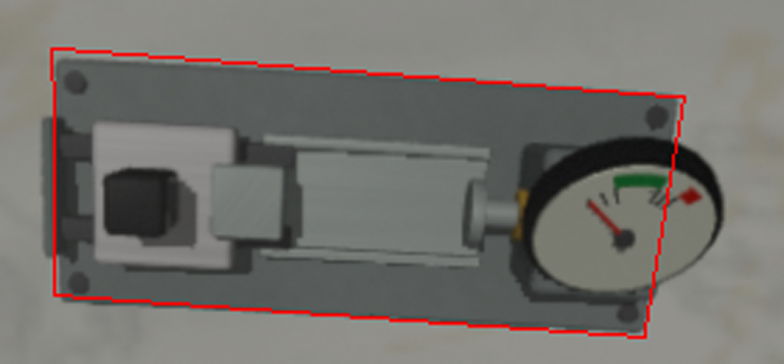

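The overlay puts the plate about 1.5 mm lower in x than the model. The gauge is therefore at about (0.541, −0.2175) with yaw −0.071, and the jaw face is about 4 mm along. Setting the block down there.

```bash
python3 - <<'E'
from h import *
p=[.5406,-.2225];o=down(-.071)
movep([*p,.11],o); move_l([*p,.036],.12)
print(move_l([*p,.019],.03,until_force=5)); s=get_state();print(s["position"],s["contact_force"],s["clock"])
f=grab_frame("wrist");save(f,"wb.png");f=grab_frame("side");save(f,"sb.png")
a=cv2.imread("pics/wb.png");b=cv2.resize(cv2.imread("pics/sb.png")[120:230,310:450],None,fx=4,fy=4)[:400]
cv2.imwrite("pics/b.png",cv2.resize(np.hstack([a[:, 150:490],b[:,:460]]),None,fx=1,fy=1))
E
```

```text
True
[ 0.54083231 -0.22271236  0.02343323] [ 1.19370199 -0.4225605   2.48186432] 21.975
```

View pics/b.png

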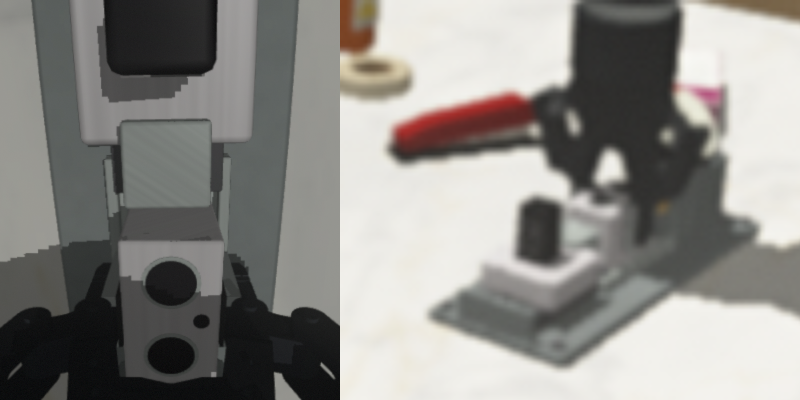

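The descent stopped at TCP z = 0.0234, against 0.0236 expected for the bed, and the block sits between the lips. In the wrist crop the post is at column 311 and the block at 321, so the gauge yaw is nearer −0.055. Now I'll release, check, and grip the post.

```bash
python3 - <<'E'
from h import *
p=[.5408,-.2227];o=down(-.071)
let_go(); sleep(.3); move_l([*p,.13],.15)
movep([.546,-.12,.20],down(-.055)); s=get_state();f=grab_frame("wrist");save(f,"wc.png");T=wristT(f,s)
for n,z in dict(block=.014,jaw_face=.035,slide_grip=.072).items():
    for r in tip_of("wrist",n)[:2]: print(n,round(r["score"],2),np.round(r["centre"],1),np.round(at(f,r["centre"],z,T),4))
for r in silhouettes("wrist","slide_grip")[:1]:
    ys,xs=np.nonzero(r["mask"]);print(xs.min(),xs.max(),ys.min(),ys.max())
t=grab_frame("top");save(t,"tc.png");print(s["clock"])
a=cv2.imread("pics/wc.png");b=cv2.resize(cv2.imread("pics/tc.png")[190:250,370:485],None,fx=4,fy=4,interpolation=2)
k=np.zeros((640,640,3),np.uint8);k[:400]=a;k[400:,:460]=b;cv2.imwrite("pics/k.png",k[:600])
E
```

```text
block 0.75 [319.1 262.3] [ 0.5391 -0.2192  0.014 ]
jaw_face 0.82 [322.1 238.2] [ 0.5441 -0.1818  0.035 ]
slide_grip 0.97 [321.  193.6] [ 0.5461 -0.125   0.072 ]
slide_grip 0.69 [113.8  28.1] [0.4047 0.0076 0.072 ]
286 355 153 246
24.3583
```

View pics/k.png

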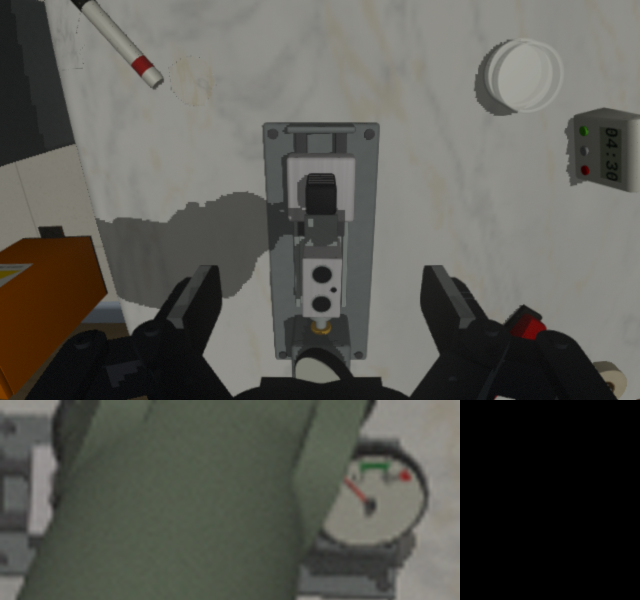

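The block stands on the bed with its wells visible, and the needle is at rest. In the top image the hub is at (462,216) and the needle tip at (456,210), clear of the arm. Now I'll grip the post and slide in steps, watching the needle and the force.

```bash
cat >> h.py <<'E'
def needle():
    f=grab_frame("top");h=cv2.cvtColor(f["img"],cv2.COLOR_RGB2HSV).astype(int)[200:224,448:468]
    m=((h[...,0]<9)|(h[...,0]>171))&(h[...,1]>90)
    ys,xs=np.nonzero(m); w=h[ys,xs,1].astype(float)
    if len(xs)<3: return f,None,len(xs)
    v=np.array([np.average(xs,weights=w)+448-462.3,216.4-np.average(ys,weights=w)-200])
    return f,np.arctan2(v[1],v[0]),len(xs)
E
python3 - <<'E'
from h import *
u=-np.array([.06,.998,0]);o=down(-.058)
movep([.546,-.126,.12],o);print(move_l([.546,-.126,.054],.12,until_force=10))
print("n0",needle()[1:])
grab(45);s=get_state();print("gap",s["finger_gap"],s["contact_force"],s["position"],s["clock"])
P=np.array(s["position"])
for d in(.004,.008,.011,.0125,.014,.0155,.017):
    move_l(P+u*d,.03);s=get_state();n=needle()
    print(d,np.round((np.array(s["position"])-P)@u,4),np.round(s["contact_force"],2),n[1:],round(s["clock"],2))
np.save("P.npy",P);save(n[0],"n1.png")
E
```

```text
False
n0 (np.float64(2.3163463681273333), 5)
gap 0.27350996095705854 [-2.9848246   0.62762792  5.65339623] [ 0.54548831 -0.12600682  0.05431967] 26.4083
0.004 0.0018 [0.83 7.53 2.96] (np.float64(2.3004793067775764), 6) 26.69
0.008 0.0054 [-0.22  8.88  4.06] (np.float64(2.3004310634722573), 6) 27.02
0.011 0.0081 [1.05 8.37 3.58] (np.float64(2.2996976390274475), 6) 27.32
0.0125 0.0093 [0.29 9.83 4.35] (np.float64(2.30061462708408), 6) 27.62
0.014 0.0106 [ 0.55 10.86  5.66] (np.float64(2.2995759399444973), 6) 27.93
0.0155 0.0119 [ 0.87 11.01  4.03] (np.float64(2.2997981076176646), 6) 28.23
0.017 0.0134 [ 0.54 11.02  3.68] (np.float64(2.317183336630832), 5) 28.52
```

```bash
python3 - <<'E'
from h import *
u=-np.array([.06,.998,0]);P=np.load("P.npy")
for d in np.arange(.018,.0305,.001):
    move_l(P+u*d,.03);sleep(.1);s=get_state();n=needle()
    print(round(d,4),np.round((np.array(s["position"])-P)@u,4),np.round(s["contact_force"],2),n[1:],round(s["clock"],2))
    if n[1] is None or n[1]<1.85: break
save(n[0],"n2.png");cv2.imwrite("pics/n2c.png",cv2.resize(cv2.cvtColor(n[0]["img"],cv2.COLOR_RGB2BGR)[192:240,436:484],(480,480),interpolation=2))
E
```

```text
0.018 0.0143 [0.67 9.87 4.69] (np.float64(2.316617776693836), 5) 28.93
0.019 0.0152 [ 0.6  11.6   3.49] (np.float64(2.3037244969088437), 6) 29.32
0.02 0.0159 [ 0.59 11.71  4.43] (np.float64(2.1673630861351296), 6) 29.73
0.021 0.0166 [ 0.96 13.19  4.63] (np.float64(2.0978257263543143), 6) 30.12
0.022 0.0173 [ 1.61 14.11  5.84] (np.float64(1.9247451736800885), 6) 30.52
0.023 0.018 [ 1.8  14.64  4.88] (np.float64(1.8070415875133359), 5) 30.93
```

View pics/n2c.png

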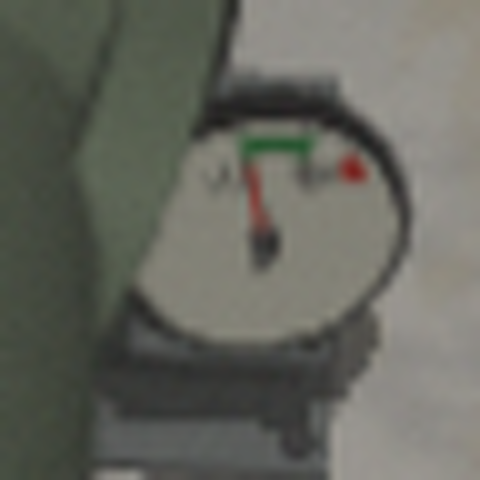

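The needle is just inside the green, at its low end. A little more will bring it to the middle.

```bash
python3 - <<'E'
from h import *
u=-np.array([.06,.998,0]);P=np.load("P.npy")
for d in(.024,.025,.0258):
    move_l(P+u*d,.03);sleep(.1);s=get_state();n=needle()
    print(d,np.round((np.array(s["position"])-P)@u,4),np.round(s["contact_force"],2),n[1:],round(s["clock"],2))
    if n[1] is None or n[1]<1.58: break
p=np.array(s["position"])
let_go();sleep(.2);print("after",needle()[1:]);move_l([p[0],p[1],.15],.15)
movep([.50,-.10,.30],down(-.055));sleep(.2);s=get_state();f=grab_frame("wrist");save(f,"we.png");T=wristT(f,s);n=needle();print(n[1:])
for q,z in dict(block=.014,jaw_face=.035,slide_grip=.072).items():
    for r in tip_of("wrist",q)[:1]: print(q,round(r["score"],2),np.round(at(f,r["centre"],z,T),4))
k=np.zeros((400,800,3),np.uint8);k[:,:400]=cv2.imread("pics/we.png")[:,150:550];k[:,400:]=cv2.resize(cv2.cvtColor(n[0]["img"],cv2.COLOR_RGB2BGR)[192:240,436:484],(400,400),interpolation=2)
cv2.imwrite("pics/e.png",k);print(s["clock"])
E
```

```text
0.024 0.0186 [ 1.1  14.93  5.5 ] (np.float64(1.6817582684776586), 5) 31.32
0.025 0.0193 [ 0.67 17.26  6.02] (np.float64(1.6334530407546388), 6) 31.73
0.0258 0.0198 [ 1.48 18.    6.49] (np.float64(1.5034688747365126), 6) 32.12
after (np.float64(1.5029121269298154), 6)
(None, 0)
block 0.74 [ 0.5373 -0.23    0.014 ]
jaw_face 0.58 [ 0.5398 -0.2016  0.035 ]
slide_grip 0.97 [ 0.5445 -0.1439  0.072 ]
34.7333
```

View pics/e.png

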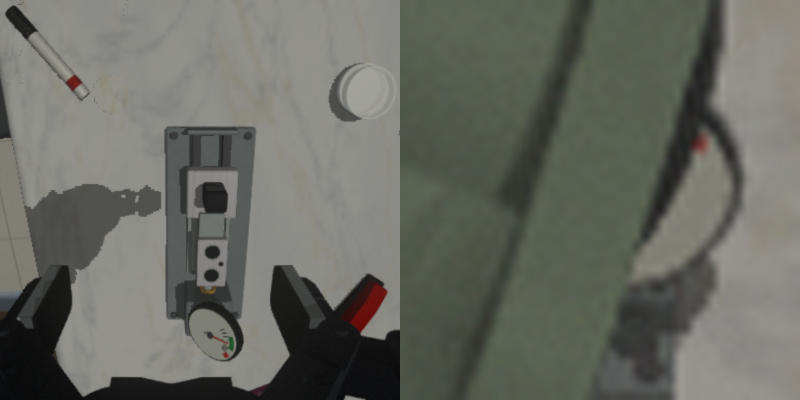

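The wrist view shows the block clamped between jaw and anvil, and the needle in the green. Its top-view angle did not change when the grip was released.

```bash
python3 -c "
from cell import *
sign_off()"
```

```text
the job is handed in; nothing more can be done
```

The job is done and handed in. I lifted the block from the holder by its ends, stood it on the mat and took it again across its sides. I then set it on the caliper's bed, let go, and slid the jaw shut in small steps by the grip. The robot's clock read about 35 s of the 64 s allowed at the last check.

**Last checks:**
- **Needle:** just before and just after I let go of the grip it read the same, about 1.50 rad as an angle in the top image. That is about 0.8 rad from rest as it appears there. By the jaw's travel after contact, roughly 4.5 mm, it is about 0.7 rad, mid-green. It never came near the red.
- **Block:** it stands upright and lengthwise between jaw and anvil, untouched by the fingers.
- **Bystanders:** the arm kept clear of them. The marker was in the final picture and looked unmoved. I didn't re-measure the tape roll or the dropper at the end.

**Checks that failed or disagreed:**
- A script check on the mat stopped one run because I had listed the wells in reverse order. The block's pose itself was fine.
- The final top-camera needle reading failed because the arm hid the dial. After that I relied on the wrist picture, which showed the needle in the green.
- The network put the block near y = −0.230, while the geometry implies about −0.235. Both are within tolerance.

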